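Pack the ice brick and hold the lid ready over the lunch box

TASK

Slide the blue ice brick upright into the close-fitting pocket in the middle of the teal lunch box until it stands on the box's floor, and let go of it. Then pick up the lid by its white grip, carry it over the top of the book rack without knocking it, and finish still holding the lid level and square over the lunch box, hovering about a centimetre above the rim, so that I can check the packing before clipping it down: the lid must never touch the box. Leave the lunch box and everything else on the counter where they stand.

Things in the scene. Friction and masses are not known exactly. Their poses are not given: they have to be found in the camera images.
- ice_brick: Loose blue hard-shell ice brick, 18 (its x, thickness) x 80 (its y) x 64 (its z) mm, 0.13 kg, standing upright on the counter on an 18 x 80 face. Origin: centre of its underside; z up. Grasp it from above across its 18 mm thickness, near its top.
- lunch_box: Loose open teal plastic lunch box, 180 (its x) x 124 (its y) x 72 (z) mm outside, walls and floor 4 mm thick, 0.5 kg, standing on the counter. Origin: centre of its underside; z up. A pocket for the ice brick stands in the middle of its floor, with about 70 mm of free room between it and each end wall for fingers.
- pocket (a point): Centre of the pocket's floor, 4 mm above the lunch box's underside; axes as the box. The pocket is open at the top, inside 21 (x) x 83 (y) mm: 1.5 mm play each side of the brick. Its upright 3 mm walls rise 21 mm above its floor, then a lip flares out at 45 degrees for 5 mm more. The seated brick's top is 64 mm above this point, 4 mm below the rim.
- rim (a point): Centre of the lunch box's mouth, at the height of its rim (72 mm above its underside); axes as the lunch box.
- lid: Loose teal lid, a flat plate 186 (its x) x 130 (its y) x 8 mm, 0.16 kg, flat on the counter across the book rack from the box; a white tab juts 17 mm out at the middle of each side. Origin: centre of its underside; z up. On top, centred, a white upright rib to grip: 70 (x) x 16 (y) x 34 mm tall (top 42 mm above the underside); grasp it from above across the 16 mm. Same after a half turn.
- book_rack: Book rack: two wooden bookends, 110 mm wide and 150 mm tall, at both ends of a 200 mm long row (its x) of upright books up to 148 mm tall; about 2.2 kg, one piece. Origin: centre of its underside; z up. It stands between the lid and the lunch box.
- pen_cup: Clear acrylic pen cup, 72 mm across, 100 mm tall, with three pencils that reach 170 mm; one piece. Bystander. Origin: centre of its underside.
- saucer: White ceramic saucer, 140 mm across, 18 mm tall. Bystander. Origin: centre of its underside.
- spring_clip: Chrome spring clip, 60 x 20 x about 16 mm, lying on the counter. Bystander. Origin: centre of its underside.
- mug: Blue mug, 80 mm across, 90 mm tall. Bystander. Origin: centre of its underside.
- jar: Amber jar with a steel cap, 68 mm across, 100 mm tall. Bystander. Origin: centre of its underside.
Things that resemble listed ones, but are neither listed nor needed, are in the scene too. Several things look just like the book_rack: the one meant starts nearest to the robot's base.

How it is judged:
On the way, in this order (a step that is already met when the one before it is completed fails the run):
1. the ice brick stands in the pocket on the lunch box's floor, let go (x of ice_brick in the frame of lunch_box between -0.004 and 0.004 m and y of ice_brick in the frame of lunch_box between -0.005 and 0.005 m and z of ice_brick in the frame of lunch_box between 0 and 0.009 m and angle between the z axis of ice_brick and the z axis of lunch_box, either way round below 0.1 rad and contact force between the fingers and ice_brick below 0.1 N and linear speed of ice_brick below 0.02 m/s), for 0.2 s.
2. the lid is carried over the top of the book rack (height (world z) of lid above 0.15 m and y of lid in the frame of book_rack between -0.06 and 0.06 m and x of lid in the frame of book_rack between -0.18 and 0.18 m), for 0.02 s.
At the end, for the whole second after the job is handed in: Brick in the pocket (within 4 mm in x, 5 mm in y, underside under 9 mm above the box underside). Lid held still by the fingers, underside 3 to 20 mm above the rim, centred within 8 mm, within 0.09 rad of the box's yaw (either way round), tilt under 0.06 rad, touching neither box nor brick (x of ice_brick in the frame of lunch_box between -0.004 and 0.004 m and y of ice_brick in the frame of lunch_box between -0.005 and 0.005 m and z of ice_brick in the frame of lunch_box between 0 and 0.009 m and angle between the z axis of ice_brick and the z axis of lunch_box, either way round below 0.1 rad and horizontal distance between lid and rim below 0.008 m and z of lid in the frame of rim between 0.003 and 0.02 m and angle between the x axis of lid and the x axis of lunch_box, either way round below 0.09 rad and angle between lid's own z axis and vertical below 0.06 rad and angle between lunch_box's own z axis and vertical below 0.03 rad and contact force between lid and lunch_box below 0.02 N and contact force between lid and ice_brick below 0.02 N and contact force between the fingers and lid above 1 N and linear speed of lid below 0.02 m/s and contact force between the fingers and ice_brick below 0.1 N); the arm keeps its last pose, push and grip.
It fails at once if the lid touches the lunch box (contact force between lid and lunch_box above 0.5 N).
It fails at once if the lunch box is shifted more than 30 mm or tipped (distance of lunch_box from where it was at the start of the episode above 0.03 m or angle between lunch_box's own z axis and vertical above 0.3 rad).
It fails at once if the book rack is knocked (moved more than 15 mm or tipped) (distance of book_rack from where it was at the start of the episode above 0.015 m or angle between book_rack's own z axis and vertical above 0.15 rad).
It fails at once if the pen cup, saucer, spring clip, mug or jar is moved more than 30 mm or tipped (distance of any of pen_cup, saucer, spring_clip, mug, jar from where it was at the start of the episode above 0.03 m or angle between any of pen_cup, saucer, spring_clip, mug, jar's own z axis and vertical above 0.4 rad).
It also fails if it takes over 72 s, if anything falls off the work surface, if the arm or the gripper's body presses on something with over 40 N, if the wrist force passes 120 N, or if a joint passes its speed limit or range.

ROBOT

A 7-joint arm with a two-finger parallel gripper is mounted at the origin on the work surface. World frame = base frame: x ahead of the robot, y to its left, z up, the work surface at z = 0. Lengths are in m, angles in rad, forces in N, time in s.
With the tool pointing down it reaches from about 0.35 to 0.775 m from the base axis. Payload 3.1 kg.
Tool frame: the origin (TCP) lies between the finger pads; the fingertips stand ahead of it and the grasp point (between the pads) lies 5 mm behind it (bot.tips_ahead is the z of the fingertips in the tool frame, in m); z points along the fingers, y is the line along which they close (so a half turn about z gives the same grasp; the last joint's range is limited). The gripper opens to 85 mm and grips with 20 to 120 N. Pads are 22 mm wide; open, the fingers measure 114 mm over their backs; the gripper's body (76 mm by 85 mm) begins 54 mm behind the grasp point. The pads swing forward as they close: fully open they stand 13 mm farther back than shut.
Start: joints at [-1.341, 0.311, 0.014, 1.512, -0.004, 1.319, -0.027], TCP at [0.148, 0.53, 0.245] pointing down, gripper open.
Joint ranges: [-2.7, 2.7], [-0.3, 1.91], [-1.27, 1.3], [0.12, 2.57], [-1.44, 4.58], [0.2, 2.03], [-3.05, 3.05]. Speed limits (rad/s): [2.79, 2.79, 3.14, 3.14, 3.14, 3.14, 3.14].

INTERFACE

Orientations are given as a rotation vector (axis times angle).
In Python, from plant import bot gives the robot as it stands.
- The arm moves only by the tool jog_arm, never from a script. Its argument "moves" is a list of rows, each an object with "turn": the turn, a rotation vector about the tool's x, y, z in rad, a list of three; "delta_pos": the shift along the tool's x, y, z in m, a list of three; "claw": the closure, from 0 (fully open) to 1 (shut). A call has 1 to 5 rows; each row is the pose to reach, as a shift and turn from the pose commanded when the call began, along the tool's axes at that moment; what a row does not reach only later rows make up. A row lasts 1/12 s, in which the tool goes at most 41.7 mm and 7.16 degrees, less where a joint would pass 70% of its speed; a pose out of reach is approached as far as the arm can. A call with a gripper value outside its range is refused whole. The fingers move at their own pace and stop on an object; "force" is the grip in N (left out, the last holds). Time passes only in rows, so rows that repeat a pose let the fingers close. It gives the time, the measured TCP pose, the force, the opening and the grip force at its end, in the units of the state.
- bot.state(): the state, without advancing time (a new reading comes with each control period).
- bot.camera(name): name is "scene" or "top" or "wrist"; returns (picture, depth): 480x640x3 uint8, red, green, blue; 480x640 float32, m along the optical axis (not along the pixel's ray), 0 where there is no reading.
- bot.camera_info(name): a dict with "fx", "fy", "cx", "cy" (pixels), "view" (4x4, takes a point from world to camera coordinates). Camera axes: x right, y up, looking along -z (the intrinsics and any distortion apply to the point x, -y, -z); pixel columns grow to the right and rows downward; lengths in m; the calibration is good to about 2 mm. A picture is of the moment at which its call begins: read the wrist's pose just before it. camera_info takes no time and is no camera call; for the wrist camera it gives the pose at the moment of the call.
- bot.sign_off(): hands the job in; it is judged then, once.
The state is a dict: "time": time; "joint_pos": joint angles; "dq": joint speeds; "tau": joint torques, N m; "eef_pos": TCP position; "tool_rot": TCP orientation; "contact_force": force on the tool from outside, world axes, zero at the start; "moment": the same for the moment, N m; "finger_gap": opening from 0.0 (shut) to 1.0 (fully open); "gripper_force": force on a finger pad.
Only numpy, scipy, OpenCV 4.12 (cv2) and the standard library are available. Lean on these libraries where they do the work, as an engineer would, in place of code of your own. Each camera call takes 0.05 s, during which the arm holds its last target. There are 200 camera calls.

## Working session

There is one attempt and no reset: what is moved stays moved. The work goes in short steps, Python scripts to look and compute and a tool call to move; the robot and the scene stay as the last step left them, time stands still between calls to the robot, and variables do not carry over. Pictures are saved under pics/ and viewed, at most 10 in all, crops included, and the job is handed in when it is done.

Besides the shell and the picture viewer there is one more tool, called after "Call:" in YAML: its name, and indented under it one key for each argument. jog_arm: Moves the arm, as the interface text tells. Its arguments: {"type":"object","properties":{"moves":{"type":"array"},"force":{"type":"number"}},"required":["moves"]}

```bash
ls; mkdir -p pics
python3 - <<'E'
from plant import bot
import cv2,numpy as np
s=bot.state();print({k:np.round(v,3).tolist() for k,v in s.items()},bot.tips_ahead)
for n in ("top","scene"):
    im,d=bot.camera(n);i=bot.camera_info(n)
    print(n,{k:(np.round(v,4).tolist() if not isinstance(v,str) else v) for k,v in i.items()})
    cv2.imwrite(f"pics/{n}0.png",im[:,:,::-1]);np.save(f"pics/{n}0_d.npy",d)
E
```

```text
pics
{'time': 0.0, 'joint_pos': [-1.341, 0.312, 0.014, 1.513, -0.004, 1.319, -0.027], 'dq': [0.001, -0.001, 0.002, 0.001, 0.0, 0.0, 0.002], 'tau': [-0.0, -37.991, 0.146, -23.059, 0.012, 0.014, 0.0], 'eef_pos': [0.147, 0.529, 0.244], 'tool_rot': [-0.425, -3.112, 0.004], 'contact_force': [0.423, 0.005, -0.014], 'moment': [-0.034, 0.038, -0.016], 'gripper_force': 0.0, 'finger_gap': 0.997} 0.014
top {'fx': 483.4561, 'fy': 483.4561, 'cx': 320.2238, 'cy': 231.0687, 'view': [[0.0783, -0.9969, 0.0058, -0.0751], [0.9747, 0.0778, 0.2098, -0.5627], [-0.2096, -0.0107, 0.9777, -1.2011], [0.0, 0.0, 0.0, 1.0]]}
scene {'fx': 506.807, 'fy': 506.807, 'cx': 323.2726, 'cy': 239.386, 'view': [[-0.6433, 0.7656, -0.0035, 0.3702], [-0.391, -0.3246, 0.8612, 0.1213], [0.6583, 0.5554, 0.5082, -1.7233], [0.0, 0.0, 0.0, 1.0]]}
```

View pics/top0.png

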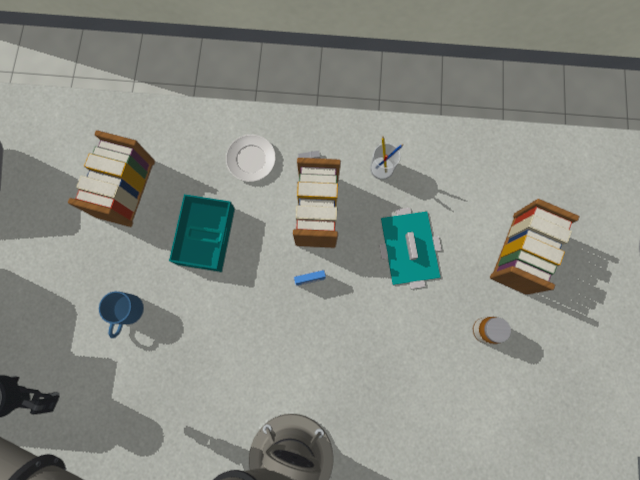

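View pics/scene0.png

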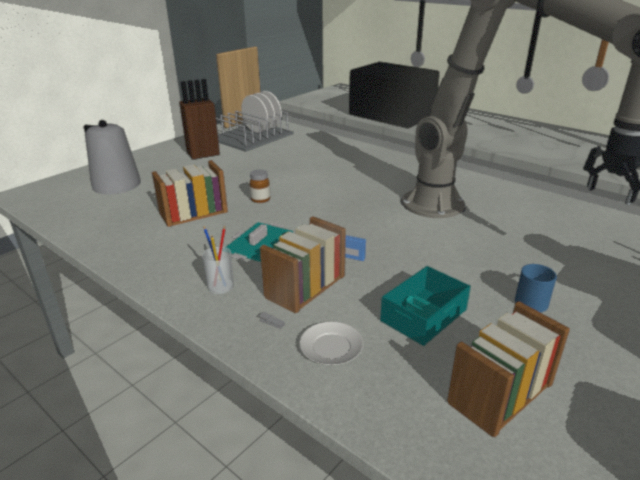

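The top view shows the ice brick at (310,277), the box at (203,233) with its pocket in the middle, and the lid at (411,247). There are three racks: left (115,178), middle (317,203) and right (537,248). The middle rack lies between lid and box; I'll check that it is also the one nearest the base.

```bash
cat > h.py <<'E'
from plant import bot
import cv2,numpy as np
from scipy.spatial.transform import Rotation as R
def world(d,i):
    "per-pixel world points from depth"
    v,u=np.mgrid[:d.shape[0],:d.shape[1]]
    c=np.stack([(u-i['cx'])/i['fx']*d,-(v-i['cy'])/i['fy']*d,-d],-1)
    V=np.array(i['view']);return (c-V[:3,3])@V[:3,:3]
def onplane(px,z,i):
    px=np.atleast_2d(px).astype(float);V=np.array(i['view'])
    r=np.c_[(px[:,0]-i['cx'])/i['fx'],-(px[:,1]-i['cy'])/i['fy'],-np.ones(len(px))]@V[:3,:3]
    o=-V[:3,:3].T@V[:3,3];return o+r*((z-o[2])/r[:,2])[:,None]
def project(p,i):
    c=np.atleast_2d(p)@np.array(i['view'])[:3,:3].T+np.array(i['view'])[:3,3]
    return np.c_[i['cx']+i['fx']*c[:,0]/-c[:,2],i['cy']-i['fy']*c[:,1]/-c[:,2]]
def hsv(im,lo,hi): return cv2.inRange(cv2.cvtColor(im,cv2.COLOR_RGB2HSV),lo,hi)>0
def rect(p):
    "centre, (long,short), yaw of long side in rad (-pi/2..pi/2)"
    (c,s,a)=cv2.minAreaRect((p[:,:2]*1000).astype(np.float32));a=np.radians(a)
    if s[0]<s[1]: s=s[::-1];a+=np.pi/2
    return np.array(c)/1000,np.array(s)/1000,(a+np.pi/2)%np.pi-np.pi/2
E
python3 - <<'E'
from h import *
im=cv2.imread('pics/top0.png')[:,:,::-1].copy();d=np.load('pics/top0_d.npy');i=bot.camera_info('top')
W=world(d,i);u=np.arange(640)[None];v=np.arange(480)[:,None]
teal=hsv(im,(80,120,40),(95,255,255));blue=hsv(im,(100,120,80),(120,255,255))
def rep(n,m):
    p=W[m&(d>0)];c,s,a=rect(p);print(n,len(p),c.round(4),s.round(4),round(a,3),'z',np.percentile(p[:,2],[5,50,95]).round(4))
box=(u>160)&(u<245)&(v>185)&(v<280)
rep('rim',teal&box&(W[...,2]>.064));
pk=cv2.erode((box).astype(np.uint8),np.ones((25,25)))>0
rep('pocket',teal&pk&(W[...,2]>.018)&(W[...,2]<.05)&(u>185)&(u<222)&(v>210)&(v<255))
lidb=(u>375)&(u<445)&(v>205)&(v<290)
rep('lid',teal&lidb);rep('rib',lidb&(W[...,2]>.03))
b=blue&(u>285)&(u<335)&(v>262)&(v<292);rep('brick',b);rep('bricktop',b&(W[...,2]>.055))
for n,(x0,x1,y0,y1) in dict(rl=(65,160,125,230),rm=(285,345,150,255),rr=(485,585,190,300)).items():
    rep(n,(u>x0)&(u<x1)&(v>y0)&(v<y1)&(W[...,2]>.12)); 
for n,(x0,x1,y0,y1) in dict(cup=(360,410,130,185),saucer=(220,280,130,190),mug=(92,150,285,340),jar=(465,520,310,350),clip=(298,328,148,160)).items():
    rep(n,(u>x0)&(u<x1)&(v>y0)&(v<y1)&(W[...,2]>.008))
cv2.imwrite('pics/crop_top.png',cv2.resize(im[120:310,60:590,::-1],None,fx=1.5,fy=1.5,interpolation=cv2.INTER_CUBIC))
E
```

```text
rim 513 [0.5402 0.2788] [0.1809 0.1261] -0.081 z [0.0653 0.0714 0.0758]
pocket 261 [0.547  0.2921] [0.1225 0.0634] 1.11 z [0.0215 0.0286 0.0335]
lid 2938 [ 0.5546 -0.2745] [0.1878 0.1296] 0.224 z [0.0042 0.0085 0.013 ]
rib 181 [ 0.5521 -0.2745] [0.0704 0.0176] 0.183 z [0.0338 0.0425 0.0471]
brick 227 [ 0.4485 -0.0109] [0.0772 0.0256] -1.264 z [0.0582 0.0644 0.068 ]
bricktop 217 [ 0.4451 -0.012 ] [0.0772 0.0185] -1.267 z [0.0608 0.0645 0.068 ]
rl 3345 [0.6557 0.5174] [0.2008 0.1112] -0.185 z [0.1266 0.1429 0.1521]
rm 3214 [ 0.6337 -0.0166] [0.2014 0.1095] 0.034 z [0.1279 0.1444 0.1525]
rr 3615 [ 0.5608 -0.5744] [0.2023 0.11  ] -0.35 z [0.1278 0.1435 0.1524]
cup 803 [ 0.777  -0.1847] [0.1338 0.1128] 0.385 z [0.0124 0.0727 0.1538]
saucer 1229 [0.7692 0.1843] [0.1464 0.1382] 1.446 z [0.0086 0.0135 0.0204]
mug 1080 [0.323  0.4556] [0.1334 0.08  ] 0.12 z [0.0107 0.0572 0.0914]
jar 862 [ 0.3353 -0.4939] [0.1065 0.0647] 0.955 z [0.0234 0.0977 0.104 ]
clip 157 [0.7642 0.0078] [0.0782 0.0695] 0.196 z [0.0096 0.0159 0.1532]
```

View pics/crop_top.png

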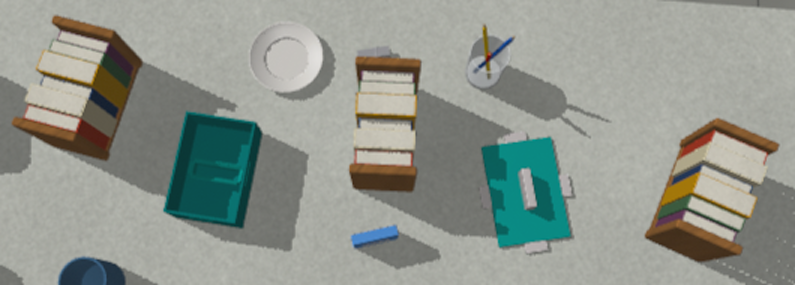

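The middle rack (317,203) is at 0.63 m from the base, against 0.84 m for the left and 0.80 m for the right. It also stands between lid and box, so it is the book_rack meant, and the crop confirms it. Next I'll go above the brick and look from close by.

```bash
cat >> h.py <<'E'
def plan(*wps):
    "waypoints (x,y,z,yaw of tool y) -> per waypoint the shift and turn in the tool axes of the pose before it"
    s=bot.state();p=np.array(s['eef_pos']);Q=R.from_rotvec(s['tool_rot']);y=Q.as_matrix()[:,1]
    print('t',round(s['time'],2),'tcp',p.round(4),'yaw',round(np.arctan2(y[1],y[0]),3),'tilt',round(np.arccos(-Q.as_matrix()[2,2]),4),'gap',round(s['finger_gap'],3),'F',np.round(s['contact_force'],1),'g',round(s['gripper_force'],1),'q',np.round(s['joint_pos'],2))
    for x,yy,z,a in wps:
        T=R.from_matrix(np.array([[-np.sin(a),np.cos(a),0],[np.cos(a),np.sin(a),0],[0,0,-1]]).T)
        t=np.array([x,yy,z]);dp=Q.inv().apply(t-p);tr=(Q.inv()*T).as_rotvec()
        print('pos',dp.round(4),'turn',tr.round(4),'rows>=',round(max(np.linalg.norm(dp)/.0417,np.degrees(np.linalg.norm(tr))/7.16),1))
        p,Q=t,T
E
python3 - <<'E'
from h import *
plan((.25,.33,.25,.95),(.35,.15,.25,.6),(.445,-.012,.22,.304))
E
```

```text
t 0.1 tcp [0.1475 0.5292 0.2443] yaw 1.299 tilt 0.0022 gap 0.999 F [-0.2  0.1  0.3] g 0.0 q [-1.34  0.31  0.01  1.51 -0.    1.32 -0.03]
pos [-0.1522 -0.1644 -0.0053] turn [-0.0022  0.0005  0.3491] rows>= 5.4
pos [-0.186  -0.0882  0.    ] turn [0.   0.   0.35] rows>= 4.9
pos [-0.1873 -0.0131  0.03  ] turn [0.    0.    0.296] rows>= 4.6
```

Call:
jog_arm:
  moves:
    - {"turn": [0, 0, 0.33], "delta_pos": [-0.14, -0.15, -0.005], "claw": 0}
    - {"turn": [0, 0, 0.33], "delta_pos": [-0.14, -0.15, -0.005], "claw": 0}
    - {"turn": [0, 0, 0.33], "delta_pos": [-0.14, -0.15, -0.005], "claw": 0}
    - {"turn": [0, 0, 0.33], "delta_pos": [-0.14, -0.15, -0.005], "claw": 0}
    - {"turn": [0, 0, 0.33], "delta_pos": [-0.14, -0.15, -0.005], "claw": 0}

```text
time: 0.52
eef_pos: [0.2429, 0.3451, 0.2498]
tool_rot: [0.932, 3.0, -0.002]
contact_force: [0.4, 0.4, 0.3]
finger_gap: 1.004
gripper_force: 0.0
```

Call:
jog_arm:
  moves:
    - {"turn": [0, 0, 0.35], "delta_pos": [-0.18, -0.09, 0], "claw": 0}
    - {"turn": [0, 0, 0.35], "delta_pos": [-0.18, -0.09, 0], "claw": 0}
    - {"turn": [0, 0, 0.35], "delta_pos": [-0.18, -0.09, 0], "claw": 0}
    - {"turn": [0, 0, 0.35], "delta_pos": [-0.18, -0.09, 0], "claw": 0}
    - {"turn": [0, 0, 0.35], "delta_pos": [-0.18, -0.09, 0], "claw": 0}

```text
time: 0.93
eef_pos: [0.3404, 0.1684, 0.2501]
tool_rot: [1.442, 2.791, -0.0]
contact_force: [0.9, 0.5, 0.0]
finger_gap: 1.004
gripper_force: 0.0
```

Run:
```python
from h import *
plan((.445,-.012,.22,.304))
```

```text
t 0.93 tcp [0.3404 0.1684 0.2501] yaw 0.617 tilt 0.0002 gap 1.004 F [0.9 0.5 0. ] g 0.0 q [-0.93 -0.06  0.41  1.92  0.03  1.28  0.08]
pos [-0.2077 -0.019   0.0302] turn [-1.000e-04  2.000e-04  3.127e-01] rows>= 5.1
```

Moves track well. On to a pose above the brick.

Call:
jog_arm:
  moves:
    - {"turn": [0, 0, 0.31], "delta_pos": [-0.206, -0.018, 0.01], "claw": 0}
    - {"turn": [0, 0, 0.31], "delta_pos": [-0.206, -0.018, 0.01], "claw": 0}
    - {"turn": [0, 0, 0.31], "delta_pos": [-0.206, -0.018, 0.02], "claw": 0}
    - {"turn": [0, 0, 0.31], "delta_pos": [-0.206, -0.018, 0.03], "claw": 0}
    - {"turn": [0, 0, 0.31], "delta_pos": [-0.206, -0.018, 0.03], "claw": 0}

```text
time: 1.35
eef_pos: [0.4445, -0.0071, 0.2206]
tool_rot: [1.852, 2.537, 0.002]
contact_force: [0.7, 1.2, 0.6]
finger_gap: 1.002
gripper_force: 0.0
```

Call:
jog_arm:
  moves:
    - {"turn": [0, 0, 0], "delta_pos": [0, 0, 0], "claw": 0}
    - {"turn": [0, 0, 0], "delta_pos": [0, 0, 0], "claw": 0}

```text
time: 1.52
eef_pos: [0.4436, -0.0082, 0.2197]
tool_rot: [-1.861, -2.53, 0.004]
contact_force: [0.1, 1.5, -0.1]
finger_gap: 0.998
gripper_force: 0.0
```

Run:
```python
from h import *
i=bot.camera_info('wrist');im,d=bot.camera('wrist');cv2.imwrite('pics/w1.png',im[:,:,::-1]);np.save('pics/w1_d.npy',d)
W=world(d,i);m=hsv(im,(100,110,60),(122,255,255))&(d>0)
top=m&(abs(W[...,2]-.064)<.008)
n,l,st,_=cv2.connectedComponentsWithStats(top.astype(np.uint8));k=1+st[1:,4].argmax();top=l==k
print(top.sum(),rect(W[top]),W[top][:,2].mean())
v,u=np.nonzero(top);print('ray',rect(onplane(np.c_[u,v],.064,i)),u.mean(),v.mean())
plan((.445,-.012,.10,.304))
```

```text
2542 (array([ 0.44603586, -0.01001986]), array([0.07929286, 0.0163821 ]), np.float64(-1.2587519442365762)) 0.0629817347084921
ray (array([ 0.44579272, -0.00926158]), array([0.07886517, 0.0162313 ]), np.float64(-1.2588539100168128)) 324.7557041699449 224.45515342250198
t 1.57 tcp [ 0.4433 -0.0058  0.22  ] yaw 0.307 tilt 0.002 gap 1.0 F [-0.6  1.   0.2] g 0.0 q [-0.65  0.12  0.69  1.84 -0.08  1.21  0.37]
pos [-0.0064 -0.      0.12  ] turn [-0.002  -0.0003  0.0026] rows>= 2.9
```

View pics/w1.png

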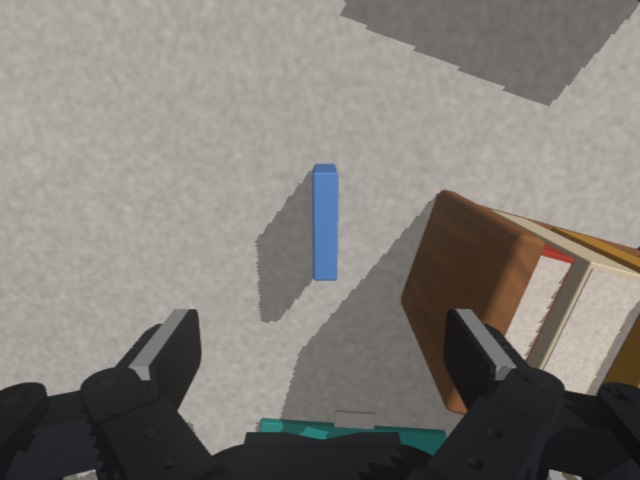

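The wrist view shows the brick at (325,222), upright and square to the fingers, with the rack's bookend well clear on the right at (470,300). I'll descend to z ≈ 0.049 and grip.

Call:
jog_arm:
  moves:
    - {"turn": [0, 0, 0], "delta_pos": [-0.004, 0.001, 0.04], "claw": 0}
    - {"turn": [0, 0, 0], "delta_pos": [-0.004, 0.001, 0.08], "claw": 0}
    - {"turn": [0, 0, 0], "delta_pos": [-0.004, 0.001, 0.12], "claw": 0}
    - {"turn": [0, 0, 0], "delta_pos": [-0.004, 0.001, 0.15], "claw": 0}
    - {"turn": [0, 0, 0], "delta_pos": [-0.004, 0.001, 0.171], "claw": 0}

```text
time: 1.98
eef_pos: [0.4433, -0.0062, 0.0468]
tool_rot: [-1.845, -2.537, 0.003]
contact_force: [0.5, 0.7, 0.7]
finger_gap: 0.997
gripper_force: 0.0
```

Call:
jog_arm:
  force: 40
  moves:
    - {"turn": [0, 0, 0], "delta_pos": [0, 0, 0], "claw": 0.5}
    - {"turn": [0, 0, 0], "delta_pos": [0, 0, 0], "claw": 0.9}
    - {"turn": [0, 0, 0], "delta_pos": [0, 0, 0], "claw": 1}
    - {"turn": [0, 0, 0], "delta_pos": [0, 0, 0], "claw": 1}
    - {"turn": [0, 0, 0], "delta_pos": [0, 0, 0], "claw": 1}

```text
time: 2.4
eef_pos: [0.4476, -0.0084, 0.0513]
tool_rot: [1.851, 2.536, 0.005]
contact_force: [0.0, -0.5, -1.6]
finger_gap: 0.299
gripper_force: 0.0
```

Call:
jog_arm:
  moves:
    - {"turn": [0, 0, 0], "delta_pos": [0, 0, 0], "claw": 1}
    - {"turn": [0, 0, 0], "delta_pos": [0, 0, 0], "claw": 1}
    - {"turn": [0, 0, 0], "delta_pos": [0, 0, 0], "claw": 1}

```text
time: 2.65
eef_pos: [0.4472, -0.0085, 0.051]
tool_rot: [1.852, 2.536, 0.004]
contact_force: [-0.6, 1.0, 6.7]
finger_gap: 0.201
gripper_force: 47.0
```

Gripped (gap ≈ 17 mm). I'll lift, then swing over to the box.

Call:
jog_arm:
  moves:
    - {"turn": [0, 0, 0], "delta_pos": [0, 0, -0.04], "claw": 1}
    - {"turn": [0, 0, 0], "delta_pos": [0, 0, -0.08], "claw": 1}
    - {"turn": [0, 0, 0], "delta_pos": [0, 0, -0.12], "claw": 1}
    - {"turn": [0, 0, 0], "delta_pos": [0, 0, -0.16], "claw": 1}
    - {"turn": [0, 0, 0], "delta_pos": [0, 0, -0.19], "claw": 1}

```text
time: 3.07
eef_pos: [0.4466, -0.0093, 0.243]
tool_rot: [1.853, 2.534, 0.005]
contact_force: [1.5, 0.1, -1.7]
finger_gap: 0.201
gripper_force: 45.9
```

Run:
```python
from h import *
plan((.47,.13,.24,.1),(.54,.279,.24,-.081))
```

```text
t 3.07 tcp [ 0.4466 -0.0093  0.243 ] yaw 0.308 tilt 0.0038 gap 0.201 F [ 1.5  0.1 -1.7] g 45.9 q [-0.67  0.1   0.71  1.8  -0.07  1.26  0.37]
pos [0.1256 0.0646 0.0032] turn [ 0.0038 -0.0003  0.2083] rows>= 3.4
pos [0.1413 0.0845 0.    ] turn [0.    0.    0.181] rows>= 3.9
```

Call:
jog_arm:
  moves:
    - {"turn": [0, 0, 0.21], "delta_pos": [0.126, 0.065, 0.003], "claw": 1}
    - {"turn": [0, 0, 0.21], "delta_pos": [0.126, 0.065, 0.003], "claw": 1}
    - {"turn": [0, 0, 0.21], "delta_pos": [0.126, 0.065, 0.003], "claw": 1}
    - {"turn": [0, 0, 0.21], "delta_pos": [0.126, 0.065, 0.003], "claw": 1}

```text
time: 3.4
eef_pos: [0.4691, 0.1376, 0.2365]
tool_rot: [-2.099, -2.333, -0.005]
contact_force: [-0.2, 1.9, -1.2]
finger_gap: 0.198
gripper_force: 46.0
```

Call:
jog_arm:
  moves:
    - {"turn": [0, 0, 0.18], "delta_pos": [0.141, 0.085, 0], "claw": 1}
    - {"turn": [0, 0, 0.18], "delta_pos": [0.141, 0.085, 0], "claw": 1}
    - {"turn": [0, 0, 0.18], "delta_pos": [0.141, 0.085, 0], "claw": 1}
    - {"turn": [0, 0, 0.18], "delta_pos": [0.141, 0.085, 0], "claw": 1}
    - {"turn": [0, 0, 0.18], "delta_pos": [0.141, 0.085, 0], "claw": 1}

```text
time: 3.82
eef_pos: [0.5399, 0.2908, 0.2334]
tool_rot: [-2.293, -2.142, -0.003]
contact_force: [-1.0, 2.2, -2.2]
finger_gap: 0.202
gripper_force: 45.8
```

Call:
jog_arm:
  moves:
    - {"turn": [0, 0, 0], "delta_pos": [0, 0, 0], "claw": 1}
    - {"turn": [0, 0, 0], "delta_pos": [0, 0, 0], "claw": 1}
    - {"turn": [0, 0, 0], "delta_pos": [0, 0, 0], "claw": 1}

```text
time: 4.07
eef_pos: [0.5403, 0.2776, 0.2368]
tool_rot: [2.312, 2.126, -0.001]
contact_force: [0.6, -0.0, -2.0]
finger_gap: 0.197
gripper_force: 45.8
```

Run:
```python
from h import *
i=bot.camera_info('wrist');im,d=bot.camera('wrist');cv2.imwrite('pics/w2.png',im[:,:,::-1]);np.save('pics/w2_d.npy',d);np.save('pics/w2_v.npy',i['view'])
W=world(d,i);teal=hsv(im,(80,110,30),(97,255,255))&(d>0)
for n,lo,hi in(('rim',.066,.08),):
    p=W[teal&(W[...,2]>lo)&(W[...,2]<hi)];print(n,len(p),rect(p))
blue=hsv(im,(100,110,60),(122,255,255))&(d>0);v,u=np.nonzero(blue);print('blue px',u.min(),u.max(),v.min(),v.max())
plan((.54,.279,.24,-.081))
```

```text
rim 4634 (array([0.54112158, 0.28097751]), array([0.17958618, 0.12454138]), np.float64(-0.07981573681800214))
blue px 0 352 0 438
t 4.12 tcp [0.5403 0.2775 0.2371] yaw -0.084 tilt 0.0004 gap 0.203 F [ 0.3  0.  -2.1] g 45.8 q [-0.89  0.48  0.59  1.37 -0.26  1.37 -0.38]
pos [ 0.0014 -0.0004 -0.0029] turn [ 0.0002  0.0003 -0.0029] rows>= 0.1
```

View pics/w2.png

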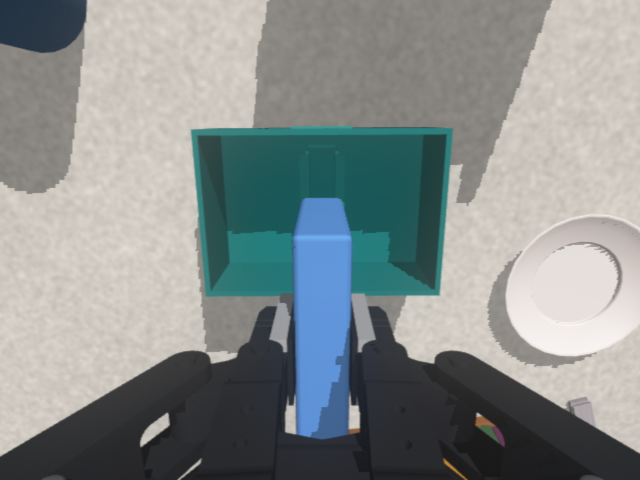

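The view shows the box rim spanning (193–452, 128–296) with the pocket at (322,165), partly hidden by the held brick. The brick's far end face is at (323,218). I'll measure the brick and box in this same view, so that the calibration error cancels.

Run:
```python
from h import *
im=cv2.imread('pics/w2.png')[:,:,::-1].copy();d=np.load('pics/w2_d.npy');i=dict(bot.camera_info('wrist'));i['view']=np.load('pics/w2_v.npy')
W=world(d,i);a=-.08;c=np.array([.5411,.281]);ex=np.array([np.cos(a),np.sin(a)]);ey=np.array([-ex[1],ex[0]])
L=np.dstack([(W[...,:2]-c)@ex,(W[...,:2]-c)@ey,W[...,2]])   # box frame
v,u=np.mgrid[:480,:640]
b=hsv(im,(100,110,60),(122,255,255))&(d>0)&(u>285)&(u<360)&(v>190)&(v<440)
P=L[b];print('blue z',np.percentile(P[:,2],[1,50,99]).round(4))
e=L[b&(v>203)&(v<232)];print('end face y',np.percentile(e[:,1],[5,50,95]).round(4),'x',np.percentile(e[:,0],[2,50,98]).round(4),'z',e[:,2].min().round(4),e[:,2].max().round(4))
slope=np.polyfit(e[:,2],e[:,1],1)[0];print('tilt y/z',slope)
t=L[b&(v>242)&(v<330)];print('top x',np.percentile(t[:,0],[2,98]).round(4),'z',np.median(t[:,2]),'slope z/y',np.polyfit(t[:,1],t[:,2],1)[0])
for r in(250,290,330): print(r,L[r][b[r]][:,0][[0,-1]].round(4),L[r][b[r]][:,1].mean().round(4))
k=hsv(im,(80,80,20),(97,255,255))&(d>0)&(L[...,2]>.02)&(L[...,2]<.045)&(abs(L[...,0])<.03)&(L[...,1]<.052)&(L[...,1]>-.02)
print('pocket x',np.percentile(L[k][:,0],[1,50,99]).round(4),'ymax',np.percentile(L[k][:,1],[95,99]).round(4),'zmax',np.percentile(L[k][:,2],98).round(4),k.sum())
r=hsv(im,(80,80,20),(97,255,255))&(d>0)&(abs(L[...,2]-.072)<.004)
print('rim x',np.percentile(L[r][:,0],[.3,99.7]).round(4),'y',np.percentile(L[r][:,1],[.3,99.7]).round(4),'z',np.median(L[r][:,2]))
```

```text
blue z [0.1926 0.2486 0.2501]
end face y [0.0344 0.0349 0.0352] x [-0.0084  0.0002  0.0083] z 0.002 0.2451
tilt y/z 0.17921127149022423
top x [-0.0084  0.0086] z 0.24865942324817192 slope z/y 0.4017550147640646
250 [-0.0085  0.0088] 0.0304
290 [-0.0224  0.009 ] 0.0164
330 [-0.0083  0.0086] 0.0043
pocket x [-0.0175  0.0019  0.0183] ymax [0.0474 0.0488] zmax 0.0303 1153
rim x [-0.0896  0.0898] y [-0.0617  0.0622] z 0.07097322533554054
```

Call:
jog_arm:
  moves:
    - {"turn": [0, 0, -0.003], "delta_pos": [0.005, 0, 0.03], "claw": 1}
    - {"turn": [0, 0, -0.003], "delta_pos": [0.005, 0, 0.06], "claw": 1}
    - {"turn": [0, 0, -0.003], "delta_pos": [0.005, 0, 0.09], "claw": 1}
    - {"turn": [0, 0, -0.003], "delta_pos": [0.005, 0, 0.12], "claw": 1}
    - {"turn": [0, 0, -0.003], "delta_pos": [0.005, 0, 0.135], "claw": 1}

```text
time: 4.53
eef_pos: [0.5381, 0.2824, 0.0985]
tool_rot: [-2.307, -2.129, 0.008]
contact_force: [-1.4, -0.4, -2.5]
finger_gap: 0.205
gripper_force: 45.9
```

Call:
jog_arm:
  moves:
    - {"turn": [0, 0, 0], "delta_pos": [0, 0, 0], "claw": 1}
    - {"turn": [0, 0, 0], "delta_pos": [0, 0, 0], "claw": 1}
    - {"turn": [0, 0, 0], "delta_pos": [0, 0, 0], "claw": 1}

```text
time: 4.78
eef_pos: [0.5421, 0.2844, 0.1039]
tool_rot: [2.307, 2.131, 0.006]
contact_force: [-0.9, -0.1, -0.9]
finger_gap: 0.204
gripper_force: 45.9
```

Run:
```python
from h import *
i=bot.camera_info('wrist');im,d=bot.camera('wrist');cv2.imwrite('pics/w3.png',im[:,:,::-1])
W=world(d,i);teal=hsv(im,(80,80,20),(97,255,255))&(d>0);v,u=np.mgrid[:480,:640]
r=teal&(abs(W[...,2]-.072)<.005);c,s,a=rect(W[r]);print('rim',c,s,a)
ex=np.array([np.cos(a),np.sin(a)]);ey=np.array([-ex[1],ex[0]]);L=np.dstack([(W[...,:2]-c)@ex,(W[...,:2]-c)@ey,W[...,2]])
print('rim y',np.percentile(L[r][:,1],[.3,99.7]))
b=hsv(im,(100,110,60),(122,255,255))&(d>0)&(abs(L[...,0])<.014)&(abs(L[...,1])<.06)
t=L[b&(L[...,2]>.095)];print('top',np.median(t[:,2]),'x',np.percentile(t[:,0],[2,98]),'ymax',np.percentile(t[:,1],98))
e=L[b&(L[...,2]<.1)&(L[...,2]>.05)];print('end y',np.percentile(e[:,1],[10,50,90]),len(e))
plan()
```

```text
rim [0.54106073 0.28100705] [0.18091061 0.12469412] -0.07827256812435479
rim y [-0.06142937  0.06226169]
top 0.1156742598619761 x [-0.0071622   0.00988452] ymax 0.04195768169033546
end y [0.04156963 0.04191266 0.04209984] 1144
t 4.83 tcp [0.5424 0.2847 0.1042] yaw -0.079 tilt 0.0047 gap 0.204 F [-0.6  0.2 -1.2] g 45.9 q [-0.88  0.59  0.55  1.55 -0.33  1.1  -0.33]
```

View pics/w3.png

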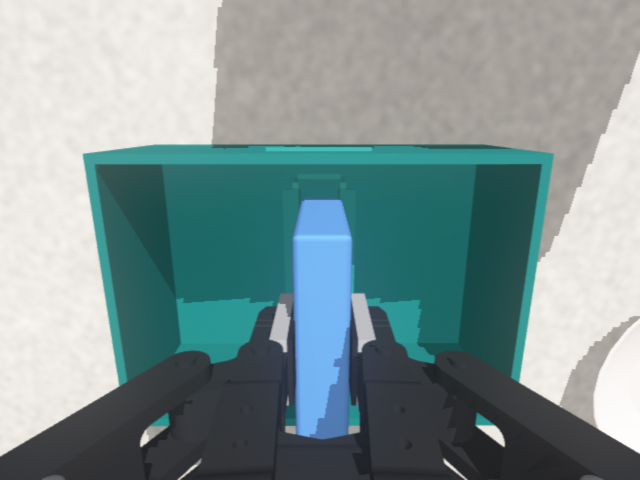

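The brick (end face at (322,218)) sits just above the pocket (322,190), about 1.5 mm off in x and y. I'll correct that and lower it gently.

Call:
jog_arm:
  moves:
    - {"turn": [0, 0, 0], "delta_pos": [-0.0017, -0.0013, 0], "claw": 1}
    - {"turn": [0, 0, 0], "delta_pos": [-0.0017, -0.0013, 0.007], "claw": 1}
    - {"turn": [0, 0, 0], "delta_pos": [-0.0017, -0.0013, 0.014], "claw": 1}
    - {"turn": [0, 0, 0], "delta_pos": [-0.0017, -0.0013, 0.02], "claw": 1}
    - {"turn": [0, 0, 0], "delta_pos": [-0.0017, -0.0013, 0.024], "claw": 1}

```text
time: 5.25
eef_pos: [0.5388, 0.283, 0.0766]
tool_rot: [-2.306, -2.133, 0.002]
contact_force: [1.6, -0.4, 5.2]
finger_gap: 0.205
gripper_force: 47.1
```

Call:
jog_arm:
  moves:
    - {"turn": [0, 0, 0], "delta_pos": [0, 0, 0.004], "claw": 1}
    - {"turn": [0, 0, 0], "delta_pos": [0, 0, 0.008], "claw": 1}
    - {"turn": [0, 0, 0], "delta_pos": [0, 0, 0.012], "claw": 1}
    - {"turn": [0, 0, 0], "delta_pos": [0, 0, 0.016], "claw": 1}
    - {"turn": [0, 0, 0], "delta_pos": [0, 0, 0.018], "claw": 1}

```text
time: 5.67
eef_pos: [0.5394, 0.2829, 0.059]
tool_rot: [2.306, 2.133, -0.0]
contact_force: [1.0, -0.3, -0.7]
finger_gap: 0.203
gripper_force: 46.0
```

Run:
```python
from h import *
plan()
```

```text
t 5.67 tcp [0.5394 0.2829 0.059 ] yaw -0.078 tilt 0.0005 gap 0.203 F [ 1.  -0.3 -0.7] g 46.0 q [-0.86  0.63  0.53  1.59 -0.36  1.01 -0.31]
```

It is in the pocket without resistance. I'll lower the last few mm.

Call:
jog_arm:
  moves:
    - {"turn": [0, 0, 0], "delta_pos": [0, 0, 0.002], "claw": 1}
    - {"turn": [0, 0, 0], "delta_pos": [0, 0, 0.003], "claw": 1}
    - {"turn": [0, 0, 0], "delta_pos": [0, 0, 0.004], "claw": 1}
    - {"turn": [0, 0, 0], "delta_pos": [0, 0, 0.004], "claw": 1}

```text
time: 6.0
eef_pos: [0.5394, 0.2831, 0.0556]
tool_rot: [2.306, 2.133, 0.001]
contact_force: [1.8, -0.7, -2.1]
finger_gap: 0.203
gripper_force: 45.8
```

Run:
```python
from h import *
im,d=bot.camera('wrist');i=bot.camera_info('wrist');W=world(d,i)
b=hsv(im,(100,110,60),(122,255,255))&(d>0);v,u=np.mgrid[:480,:640];b&=(u>290)&(u<355)&(v>245)&(v<400)
print('brick top z',np.median(W[b][:,2]),'rim z',np.median(W[...,2][hsv(im,(80,80,20),(97,255,255))&(abs(W[...,2]-.072)<.006)]))
plan()
```

```text
brick top z 0.06748176588450003 rim z 0.07081660865976289
t 6.05 tcp [0.5394 0.283  0.0556] yaw -0.078 tilt 0.0004 gap 0.205 F [ 0.9 -0.  -2.2] g 45.8 q [-0.86  0.64  0.52  1.6  -0.36  1.01 -0.31]
```

Seated to within 1 mm. I'll release and rise.

Call:
jog_arm:
  moves:
    - {"turn": [0, 0, 0], "delta_pos": [0, 0, 0.0005], "claw": 0.6}
    - {"turn": [0, 0, 0], "delta_pos": [0, 0, 0.0005], "claw": 0.4}
    - {"turn": [0, 0, 0], "delta_pos": [0, 0, 0.0005], "claw": 0.4}
    - {"turn": [0, 0, 0], "delta_pos": [0, 0, 0.0005], "claw": 0.4}
    - {"turn": [0, 0, 0], "delta_pos": [0, 0, 0.0005], "claw": 0.4}

```text
time: 6.47
eef_pos: [0.5391, 0.2832, 0.0553]
tool_rot: [-2.306, -2.133, -0.0]
contact_force: [0.2, 0.4, 0.5]
finger_gap: 0.6
gripper_force: 0.0
```

Call:
jog_arm:
  moves:
    - {"turn": [0, 0, 0], "delta_pos": [0, 0, -0.02], "claw": 0.4}
    - {"turn": [0, 0, 0], "delta_pos": [0, 0, -0.06], "claw": 0.4}
    - {"turn": [0, 0, 0], "delta_pos": [0, 0, -0.1], "claw": 0.4}
    - {"turn": [0, 0, 0], "delta_pos": [0, 0, -0.14], "claw": 0.2}
    - {"turn": [0, 0, 0], "delta_pos": [0, 0, -0.18], "claw": 0}

```text
time: 6.88
eef_pos: [0.5388, 0.2828, 0.2372]
tool_rot: [-2.306, -2.133, 0.0]
contact_force: [1.4, 0.9, -0.4]
finger_gap: 0.863
gripper_force: 0.0
```

Run:
```python
from h import *
i=bot.camera_info('wrist');im,d=bot.camera('wrist');W=world(d,i)
teal=hsv(im,(80,80,20),(97,255,255))&(d>0);c,s,a=rect(W[teal&(abs(W[...,2]-.072)<.005)]);print('rim',c,s,a)
b=hsv(im,(100,110,60),(122,255,255))&(d>0)&(np.hypot(W[...,0]-c[0],W[...,1]-c[1])<.07);m=b&(W[...,2]>.055);print('brick top',rect(W[m]),np.median(W[m][:,2]),'bottom edge',W[b][:,2].min())
cv2.imwrite('pics/w4.png',im[:,:,::-1])
plan((.535,.1,.28,-.5),(.54,-.09,.28,-.94),(.553,-.2745,.2,-1.37))
```

```text
rim [0.54123456 0.28083026] [0.18033191 0.12396127] -0.07803155204570267
brick top (array([0.54022638, 0.28192825]), array([0.07927931, 0.01776353]), np.float64(1.4991375860796987)) 0.06696339465326279 bottom edge 0.002147568924336501
t 6.93 tcp [0.5435 0.2844 0.2469] yaw -0.078 tilt 0.0168 gap 0.939 F [3.6 0.6 6.4] g 0.0 q [-0.9   0.47  0.6   1.36 -0.26  1.38 -0.38]
pos [-0.1842  0.0063 -0.0347] turn [ 0.0119 -0.0121  0.4224] rows>= 4.5
pos [-0.1643  0.0955  0.    ] turn [0.   0.   0.44] rows>= 4.6
pos [-0.0983  0.1567  0.08  ] turn [0.   0.   0.43] rows>= 4.8
```

View pics/w4.png

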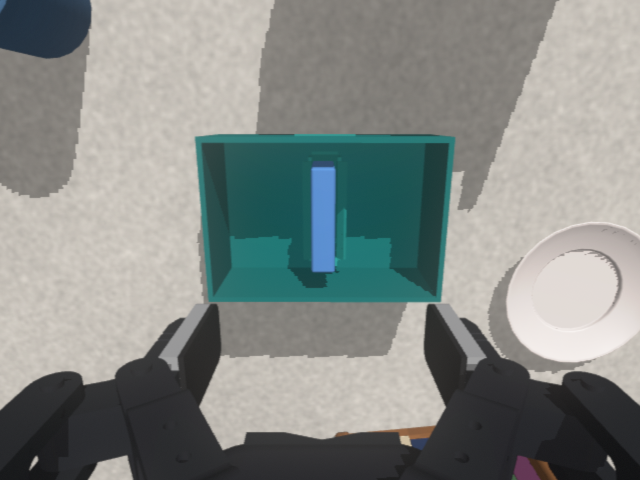

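The brick at (323,220) stands upright in the pocket, within 1 mm of centre. Next I'll travel high over the rack to the lid.

Call:
jog_arm:
  moves:
    - {"turn": [0, 0, 0.42], "delta_pos": [-0.184, 0.006, -0.035], "claw": 0}
    - {"turn": [0, 0, 0.42], "delta_pos": [-0.184, 0.006, -0.035], "claw": 0}
    - {"turn": [0, 0, 0.42], "delta_pos": [-0.184, 0.006, -0.035], "claw": 0}
    - {"turn": [0, 0, 0.42], "delta_pos": [-0.184, 0.006, -0.035], "claw": 0}
    - {"turn": [0, 0, 0.42], "delta_pos": [-0.184, 0.006, -0.035], "claw": 0}

```text
time: 7.35
eef_pos: [0.5309, 0.0917, 0.2717]
tool_rot: [2.705, 1.59, 0.001]
contact_force: [1.7, -1.8, -0.2]
finger_gap: 1.001
gripper_force: 0.0
```

Call:
jog_arm:
  moves:
    - {"turn": [0, 0, 0.44], "delta_pos": [-0.164, 0.095, 0], "claw": 0}
    - {"turn": [0, 0, 0.44], "delta_pos": [-0.164, 0.095, 0], "claw": 0}
    - {"turn": [0, 0, 0.44], "delta_pos": [-0.164, 0.095, 0], "claw": 0}
    - {"turn": [0, 0, 0.44], "delta_pos": [-0.164, 0.095, 0], "claw": 0}
    - {"turn": [0, 0, 0.44], "delta_pos": [-0.164, 0.095, 0], "claw": 0}

```text
time: 7.77
eef_pos: [0.5347, -0.0969, 0.2707]
tool_rot: [2.987, 0.962, -0.001]
contact_force: [-0.2, 0.0, 0.3]
finger_gap: 1.005
gripper_force: 0.0
```

Run:
```python
from h import *
plan((.553,-.2745,.23,-1.37))
```

```text
t 7.77 tcp [ 0.5347 -0.0969  0.2707] yaw -0.948 tilt 0.0035 gap 1.005 F [-0.2  0.   0.3] g 0.0 q [-0.51  0.37  0.9   1.51 -0.29  1.4  -0.54]
pos [-0.0887  0.1548  0.0413] turn [0.0035 0.0007 0.4225] rows>= 4.4
```

Call:
jog_arm:
  moves:
    - {"turn": [0, 0, 0.42], "delta_pos": [-0.089, 0.155, 0.03], "claw": 0}
    - {"turn": [0, 0, 0.42], "delta_pos": [-0.089, 0.155, 0.03], "claw": 0}
    - {"turn": [0, 0, 0.42], "delta_pos": [-0.089, 0.155, 0.035], "claw": 0}
    - {"turn": [0, 0, 0.42], "delta_pos": [-0.089, 0.155, 0.04], "claw": 0}
    - {"turn": [0, 0, 0.42], "delta_pos": [-0.089, 0.155, 0.04], "claw": 0}

```text
time: 8.18
eef_pos: [0.5532, -0.2747, 0.2284]
tool_rot: [3.121, 0.318, -0.006]
contact_force: [-0.9, 0.2, 1.1]
finger_gap: 0.998
gripper_force: 0.0
```

Call:
jog_arm:
  moves:
    - {"turn": [0, 0, 0], "delta_pos": [0, 0, 0], "claw": 0}
    - {"turn": [0, 0, 0], "delta_pos": [0, 0, 0], "claw": 0}
    - {"turn": [0, 0, 0], "delta_pos": [0, 0, 0], "claw": 0}

```text
time: 8.43
eef_pos: [0.5565, -0.2665, 0.2301]
tool_rot: [-3.122, -0.336, -0.001]
contact_force: [0.4, 0.4, -0.2]
finger_gap: 1.001
gripper_force: 0.0
```

Run:
```python
from h import *
i=bot.camera_info('wrist');im,d=bot.camera('wrist');W=world(d,i);cv2.imwrite('pics/w5.png',im[:,:,::-1])
v,u=np.mgrid[:480,:640]
teal=hsv(im,(80,110,30),(97,255,255))&(d>0)&(W[...,2]<.02);c,s,a=rect(W[teal]);print('lid',c,s,a,np.median(W[teal][:,2]))
m=(d>0)&(W[...,2]>.034)&(W[...,2]<.05)&(np.hypot(W[...,0]-.553,W[...,1]+.2745)<.06);c,s,a=rect(W[m]);print('rib',c,s,a,np.median(W[m][:,2]))
plan((c[0],c[1],.03,a-np.pi/2))
```

```text
lid [ 0.55369604 -0.27339078] [0.18506154 0.12891585] 0.22581686903411402 0.007035679559790764
rib [ 0.55441522 -0.27348312] [0.06910204 0.01534713] 0.22436877519138343 0.040930620531727774
t 8.48 tcp [ 0.5569 -0.2659  0.2304] yaw -1.355 tilt 0.0019 gap 0.998 F [-1.   0.4 -0.4] g 0.0 q [-0.15  0.59  0.95  1.36 -0.48  1.42 -0.58]
pos [-0.0043  0.0072  0.2004] turn [-0.0013 -0.0014 -0.0085] rows>= 4.8
```

View pics/w5.png

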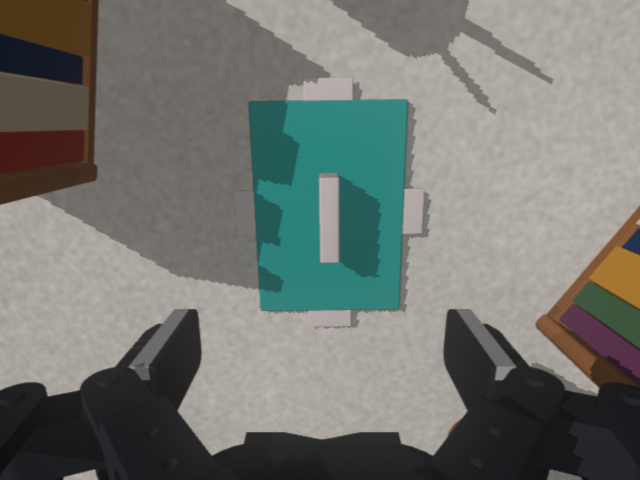

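The lid (330,205) with its white rib at (329,218) is in line with the fingers, and the neighbours are clear. I'll descend.

Call:
jog_arm:
  moves:
    - {"turn": [0, 0, -0.008], "delta_pos": [-0.004, 0.007, 0.04], "claw": 0}
    - {"turn": [0, 0, -0.008], "delta_pos": [-0.004, 0.007, 0.08], "claw": 0}
    - {"turn": [0, 0, -0.008], "delta_pos": [-0.004, 0.007, 0.12], "claw": 0}
    - {"turn": [0, 0, -0.008], "delta_pos": [-0.004, 0.007, 0.15], "claw": 0}
    - {"turn": [0, 0, -0.008], "delta_pos": [-0.004, 0.007, 0.17], "claw": 0}

```text
time: 8.9
eef_pos: [0.5531, -0.2713, 0.0569]
tool_rot: [-3.117, -0.352, 0.004]
contact_force: [-0.2, 0.1, 0.4]
finger_gap: 1.0
gripper_force: 0.0
```

Call:
jog_arm:
  moves:
    - {"turn": [0, 0, 0], "delta_pos": [0, 0, 0], "claw": 0.3}
    - {"turn": [0, 0, 0], "delta_pos": [0, 0, 0], "claw": 0.4}
    - {"turn": [0, 0, 0], "delta_pos": [0, 0, 0], "claw": 0.4}
    - {"turn": [0, 0, 0], "delta_pos": [0, 0, 0], "claw": 0.4}

```text
time: 9.23
eef_pos: [0.5553, -0.2762, 0.0629]
tool_rot: [3.12, 0.348, 0.006]
contact_force: [-0.6, -0.3, 0.0]
finger_gap: 0.601
gripper_force: 0.0
```

Run:
```python
from h import *
plan((.5542,-.2734,.0285,.225-np.pi/2))
```

```text
t 9.23 tcp [ 0.5553 -0.2762  0.0629] yaw -1.349 tilt 0.0048 gap 0.601 F [-0.6 -0.3  0. ] g 0.0 q [-0.1   0.74  0.85  1.57 -0.6   1.11 -0.46]
pos [-0.0006 -0.0031  0.0343] turn [ 0.003  -0.0038 -0.0029] rows>= 0.8
```

Call:
jog_arm:
  moves:
    - {"turn": [0.003, -0.003, -0.003], "delta_pos": [-0.0005, -0.003, 0.012], "claw": 0.4}
    - {"turn": [0.003, -0.003, -0.003], "delta_pos": [-0.0005, -0.003, 0.024], "claw": 0.4}
    - {"turn": [0.003, -0.003, -0.003], "delta_pos": [-0.0005, -0.003, 0.034], "claw": 0.4}
    - {"turn": [0.003, -0.003, -0.003], "delta_pos": [-0.0005, -0.003, 0.034], "claw": 0.4}
    - {"turn": [0.003, -0.003, -0.003], "delta_pos": [-0.0005, -0.003, 0.034], "claw": 0.4}

```text
time: 9.65
eef_pos: [0.5514, -0.2723, 0.0247]
tool_rot: [-3.118, -0.35, 0.009]
contact_force: [0.5, 0.1, 0.4]
finger_gap: 0.595
gripper_force: 0.0
```

Call:
jog_arm:
  force: 60
  moves:
    - {"turn": [0, 0, 0], "delta_pos": [0, 0, 0], "claw": 0.7}
    - {"turn": [0, 0, 0], "delta_pos": [0, 0, 0], "claw": 1}
    - {"turn": [0, 0, 0], "delta_pos": [0, 0, 0], "claw": 1}
    - {"turn": [0, 0, 0], "delta_pos": [0, 0, 0], "claw": 1}
    - {"turn": [0, 0, 0], "delta_pos": [0, 0, 0], "claw": 1}

```text
time: 10.07
eef_pos: [0.5528, -0.2732, 0.0268]
tool_rot: [-3.12, -0.351, 0.003]
contact_force: [-0.2, -0.3, 1.6]
finger_gap: 0.178
gripper_force: 60.2
```

Call:
jog_arm:
  moves:
    - {"turn": [0, 0, 0], "delta_pos": [0, 0, 0], "claw": 1}
    - {"turn": [0, 0, 0], "delta_pos": [0, 0, 0], "claw": 1}
    - {"turn": [0, 0, 0], "delta_pos": [0, 0, 0], "claw": 1}

```text
time: 10.32
eef_pos: [0.5528, -0.2732, 0.0268]
tool_rot: [-3.12, -0.351, 0.003]
contact_force: [-0.2, -0.4, 4.0]
finger_gap: 0.176
gripper_force: 60.3
```

The rib is gripped. I'll lift straight up.

Call:
jog_arm:
  moves:
    - {"turn": [0, 0, 0], "delta_pos": [0, 0, -0.015], "claw": 1}
    - {"turn": [0, 0, 0], "delta_pos": [0, 0, -0.045], "claw": 1}
    - {"turn": [0, 0, 0], "delta_pos": [0, 0, -0.08], "claw": 1}
    - {"turn": [0, 0, 0], "delta_pos": [0, 0, -0.11], "claw": 1}
    - {"turn": [0, 0, 0], "delta_pos": [0, 0, -0.14], "claw": 1}

```text
time: 10.73
eef_pos: [0.5522, -0.2725, 0.1667]
tool_rot: [-3.118, -0.35, 0.008]
contact_force: [0.3, 0.1, -1.4]
finger_gap: 0.176
gripper_force: 59.7
```

Call:
jog_arm:
  moves:
    - {"turn": [0, 0, 0], "delta_pos": [0, 0, -0.03], "claw": 1}
    - {"turn": [0, 0, 0], "delta_pos": [0, 0, -0.06], "claw": 1}
    - {"turn": [0, 0, 0], "delta_pos": [0, 0, -0.085], "claw": 1}
    - {"turn": [0, 0, 0], "delta_pos": [0, 0, -0.085], "claw": 1}
    - {"turn": [0, 0, 0], "delta_pos": [0, 0, -0.085], "claw": 1}

```text
time: 11.15
eef_pos: [0.5533, -0.2737, 0.2519]
tool_rot: [-3.12, -0.351, 0.003]
contact_force: [0.0, -0.4, -1.4]
finger_gap: 0.176
gripper_force: 59.9
```

Run:
```python
from h import *
a=-.078-np.pi/2
plan((.553,-.13,.255,-1.4),(.55,.02,.255,-1.5),(.545,.17,.255,-1.6),(.541,.281,.255,a))
```

```text
t 11.15 tcp [ 0.5533 -0.2737  0.2519] yaw -1.347 tilt 0.0026 gap 0.176 F [ 0.  -0.4 -1.4] g 59.9 q [-0.13  0.58  0.95  1.32 -0.47  1.47 -0.57]
pos [ 0.0316 -0.1402 -0.0029] turn [-0.0021  0.0016  0.053 ] rows>= 3.4
pos [ 0.0225 -0.1483  0.    ] turn [0.  0.  0.1] rows>= 3.6
pos [ 0.0056 -0.15    0.    ] turn [0.  0.  0.1] rows>= 3.6
pos [-0.0072 -0.1108  0.    ] turn [0.     0.     0.0488] rows>= 2.7
```

Call:
jog_arm:
  moves:
    - {"turn": [0, 0, 0.01], "delta_pos": [0.006, -0.028, -0.003], "claw": 1}
    - {"turn": [0, 0, 0.02], "delta_pos": [0.013, -0.056, -0.003], "claw": 1}
    - {"turn": [0, 0, 0.03], "delta_pos": [0.019, -0.084, -0.003], "claw": 1}
    - {"turn": [0, 0, 0.04], "delta_pos": [0.025, -0.112, -0.003], "claw": 1}
    - {"turn": [0, 0, 0.053], "delta_pos": [0.032, -0.14, -0.003], "claw": 1}

```text
time: 11.57
eef_pos: [0.5516, -0.1274, 0.2517]
tool_rot: [-3.126, -0.266, 0.013]
contact_force: [-0.2, 0.5, -0.4]
finger_gap: 0.176
gripper_force: 59.7
```

Call:
jog_arm:
  moves:
    - {"turn": [0, 0, 0.02], "delta_pos": [0.0045, -0.03, 0], "claw": 1}
    - {"turn": [0, 0, 0.04], "delta_pos": [0.009, -0.06, 0], "claw": 1}
    - {"turn": [0, 0, 0.06], "delta_pos": [0.0135, -0.09, 0], "claw": 1}
    - {"turn": [0, 0, 0.08], "delta_pos": [0.018, -0.12, 0], "claw": 1}
    - {"turn": [0, 0, 0.1], "delta_pos": [0.0225, -0.148, 0], "claw": 1}

```text
time: 11.98
eef_pos: [0.5484, 0.0227, 0.2521]
tool_rot: [-3.136, -0.111, 0.014]
contact_force: [1.0, -0.5, -1.4]
finger_gap: 0.174
gripper_force: 59.7
```

Call:
jog_arm:
  moves:
    - {"turn": [0, 0, 0.02], "delta_pos": [0.001, -0.03, 0], "claw": 1}
    - {"turn": [0, 0, 0.04], "delta_pos": [0.002, -0.06, 0], "claw": 1}
    - {"turn": [0, 0, 0.06], "delta_pos": [0.003, -0.09, 0], "claw": 1}
    - {"turn": [0, 0, 0.08], "delta_pos": [0.004, -0.12, 0], "claw": 1}
    - {"turn": [0, 0, 0.1], "delta_pos": [0.0055, -0.15, 0], "claw": 1}

```text
time: 12.4
eef_pos: [0.5431, 0.1718, 0.2525]
tool_rot: [-3.14, 0.047, 0.013]
contact_force: [0.1, -0.2, -1.7]
finger_gap: 0.175
gripper_force: 59.7
```

Run:
```python
from h import *
plan((.5411,.281,.2,-.078-np.pi/2))
```

```text
t 12.4 tcp [0.5431 0.1718 0.2525] yaw -1.601 tilt 0.0087 gap 0.175 F [ 0.1 -0.2 -1.7] g 59.7 q [-1.01  0.5   1.03  1.46 -0.43  1.43 -1.57]
pos [-0.0049 -0.1091  0.0527] turn [-0.001   0.0086  0.0481] rows>= 2.9
```

The lid is past the rack. I'll centre it over the box, still high.

Call:
jog_arm:
  moves:
    - {"turn": [0, 0, 0.015], "delta_pos": [-0.002, -0.03, 0], "claw": 1}
    - {"turn": [0, 0, 0.03], "delta_pos": [-0.003, -0.06, 0.01], "claw": 1}
    - {"turn": [0, 0, 0.048], "delta_pos": [-0.005, -0.09, 0.03], "claw": 1}
    - {"turn": [0, 0, 0.048], "delta_pos": [-0.005, -0.109, 0.052], "claw": 1}
    - {"turn": [0, 0, 0.048], "delta_pos": [-0.005, -0.109, 0.052], "claw": 1}

```text
time: 12.82
eef_pos: [0.537, 0.2865, 0.195]
tool_rot: [-3.139, 0.105, 0.027]
contact_force: [-1.6, 1.4, -3.0]
finger_gap: 0.177
gripper_force: 59.7
```

Call:
jog_arm:
  moves:
    - {"turn": [0, 0, 0], "delta_pos": [0, 0, 0], "claw": 1}
    - {"turn": [0, 0, 0], "delta_pos": [0, 0, 0], "claw": 1}
    - {"turn": [0, 0, 0], "delta_pos": [0, 0, 0], "claw": 1}
    - {"turn": [0, 0, 0], "delta_pos": [0, 0, 0], "claw": 1}
    - {"turn": [0, 0, 0], "delta_pos": [0, 0, 0], "claw": 1}

```text
time: 13.23
eef_pos: [0.5439, 0.2778, 0.2044]
tool_rot: [-3.136, 0.125, 0.004]
contact_force: [-0.4, 0.4, -1.1]
finger_gap: 0.175
gripper_force: 59.7
```

```bash
cat > look.py <<'E'
from h import *
import sys
im,d=bot.camera('top');i=bot.camera_info('top');W=world(d,i);cv2.imwrite(f'pics/top_{sys.argv[1]}.png',im[120:310,140:300,::-1])
iw=bot.camera_info('wrist');iw_im,dw=bot.camera('wrist');cv2.imwrite(f'pics/wr_{sys.argv[1]}.png',iw_im[:,:,::-1]);Ww=world(dw,iw)
plan((.5411,.281,float(sys.argv[2]),-.078-np.pi/2))
z0=bot.state()['eef_pos'][2]-.0268+.008;v,u=np.mgrid[:480,:640]
for n,I,D,X in(('top',im,d,W),('wrist',iw_im,dw,Ww)):
    m=hsv(I,(80,110,30),(97,255,255))&(D>0)&(abs(X[...,2]-z0)<.012)&(np.hypot(X[...,0]-.541,X[...,1]-.281)<.13)
    if m.sum()<50: print(n,'none');continue
    p=X[m];c,s,a=rect(p);A=np.c_[p[:,:2]-p[:,:2].mean(0),np.ones(len(p))];f=np.linalg.lstsq(A,p[:,2],rcond=None)[0]
    print(n,m.sum(),c.round(4),s.round(4),round(a,4),'ztop',p[:,2].mean().round(4),'slope',f[:2].round(4))
E
python3 look.py a .16
```

```text
t 13.33 tcp [0.5436 0.2785 0.2042] yaw -1.649 tilt 0.004 gap 0.176 F [ 0.  -0.4 -1.5] g 59.7 q [-1.11  0.62  0.99  1.42 -0.52  1.38 -1.75]
pos [-0.0026 -0.0022  0.0442] turn [-0.0028  0.0029 -0.0006] rows>= 1.1
top 2958 [0.5367 0.2673] [0.2028 0.1456] -0.1066 ztop 0.1861 slope [ 0.0006 -0.0005]
wrist 96147 [0.5539 0.2767] [0.1679 0.1295] -0.0747 ztop 0.1845 slope [-0.0002  0.0006]
```

View pics/wr_a.png

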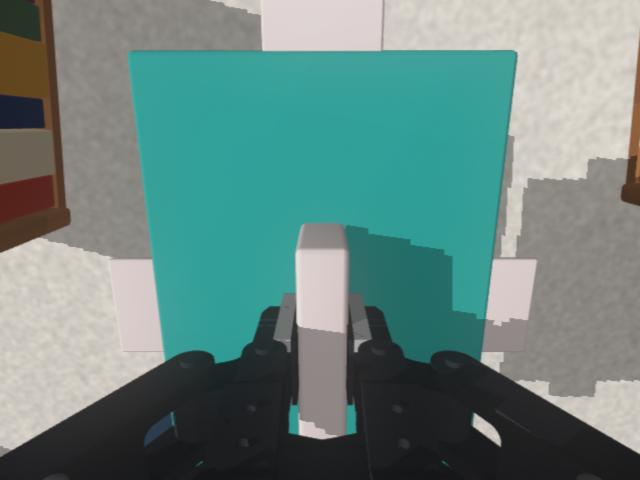

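The lid is held level and square, with tabs at (322,25), (137,300) and (512,300). Its far edge puts the lid's centre at (0.545,0.2775), against the box at (0.541,0.281). I'll correct that while lowering slowly partway.

Call:
jog_arm:
  moves:
    - {"turn": [-0.003, 0.003, 0], "delta_pos": [-0.0037, -0.0027, 0.01], "claw": 1}
    - {"turn": [-0.003, 0.003, 0], "delta_pos": [-0.0037, -0.0027, 0.025], "claw": 1}
    - {"turn": [-0.003, 0.003, 0], "delta_pos": [-0.0037, -0.0027, 0.04], "claw": 1}
    - {"turn": [-0.003, 0.003, 0], "delta_pos": [-0.0037, -0.0027, 0.05], "claw": 1}
    - {"turn": [-0.003, 0.003, 0], "delta_pos": [-0.0037, -0.0027, 0.055], "claw": 1}

```text
time: 13.75
eef_pos: [0.538, 0.2824, 0.1462]
tool_rot: [3.137, -0.121, -0.006]
contact_force: [0.2, 0.0, -0.7]
finger_gap: 0.176
gripper_force: 59.7
```

Call:
jog_arm:
  moves:
    - {"turn": [0, 0, 0], "delta_pos": [0, 0, 0.005], "claw": 1}
    - {"turn": [0, 0, 0], "delta_pos": [0, 0, 0.01], "claw": 1}
    - {"turn": [0, 0, 0], "delta_pos": [0, 0, 0.015], "claw": 1}
    - {"turn": [0, 0, 0], "delta_pos": [0, 0, 0.015], "claw": 1}
    - {"turn": [0, 0, 0], "delta_pos": [0, 0, 0.015], "claw": 1}

```text
time: 14.17
eef_pos: [0.5396, 0.2822, 0.1335]
tool_rot: [3.138, -0.121, -0.001]
contact_force: [-0.1, 0.3, -2.1]
finger_gap: 0.178
gripper_force: 59.7
```

```bash
python3 look.py b .1103
```

```text
t 14.27 tcp [0.5399 0.2823 0.134 ] yaw -1.648 tilt 0.0005 gap 0.175 F [ 1.   0.  -1.6] g 59.7 q [-1.11  0.67  0.95  1.53 -0.57  1.24 -1.72]
pos [0.0013 0.0012 0.0237] turn [ 0.0005 -0.0002  0.0008] rows>= 0.6
top 2637 [0.5402 0.2786] [0.1867 0.1315] -0.0787 ztop 0.1151 slope [ 0.0013 -0.0025]
wrist 96170 [0.55  0.281] [0.1675 0.1295] -0.0781 ztop 0.1141 slope [ 0.002  -0.0032]
```

Both cameras put the lid within 1 mm of the box centre, with yaw matched. I'll make the final slow descent of 23 mm.

Call:
jog_arm:
  moves:
    - {"turn": [0, 0, 0], "delta_pos": [0, 0, 0.005], "claw": 1}
    - {"turn": [0, 0, 0], "delta_pos": [0, 0, 0.01], "claw": 1}
    - {"turn": [0, 0, 0], "delta_pos": [0, 0, 0.015], "claw": 1}
    - {"turn": [0, 0, 0], "delta_pos": [0, 0, 0.019], "claw": 1}
    - {"turn": [0, 0, 0], "delta_pos": [0, 0, 0.022], "claw": 1}

```text
time: 14.68
eef_pos: [0.539, 0.2822, 0.1105]
tool_rot: [3.138, -0.121, -0.003]
contact_force: [-0.4, -0.1, -2.1]
finger_gap: 0.176
gripper_force: 59.7
```

Call:
jog_arm:
  moves:
    - {"turn": [0, 0, 0], "delta_pos": [0, 0, 0.001], "claw": 1}
    - {"turn": [0, 0, 0], "delta_pos": [0, 0, 0.001], "claw": 1}
    - {"turn": [0, 0, 0], "delta_pos": [0, 0, 0.001], "claw": 1}
    - {"turn": [0, 0, 0], "delta_pos": [0, 0, 0.001], "claw": 1}
    - {"turn": [0, 0, 0], "delta_pos": [0, 0, 0.001], "claw": 1}

```text
time: 15.1
eef_pos: [0.5397, 0.2823, 0.1108]
tool_rot: [3.139, -0.121, -0.0]
contact_force: [0.7, 0.1, -0.9]
finger_gap: 0.176
gripper_force: 59.7
```

```bash
python3 look.py c .1103
python3 - <<'E'
from h import *
im,d=bot.camera('scene');cv2.imwrite('pics/sc.png',cv2.resize(im[200:400,300:560,::-1],None,fx=3,fy=3))
E
```

```text
t 15.2 tcp [0.5396 0.2823 0.1107] yaw -1.648 tilt 0.0007 gap 0.176 F [ 0.4 -1.  -0.8] g 59.7 q [-1.1   0.69  0.94  1.55 -0.59  1.2  -1.7 ]
pos [0.0016 0.0012 0.0004] turn [0.0007 0.0003 0.0009] rows>= 0.0
top 2545 [0.5403 0.2791] [0.1868 0.1318] -0.0789 ztop 0.0923 slope [ 0.002  -0.0043]
wrist 96184 [0.55   0.2809] [0.1673 0.1294] -0.0762 ztop 0.0911 slope [ 0.0018 -0.0033]
```

View pics/sc.png

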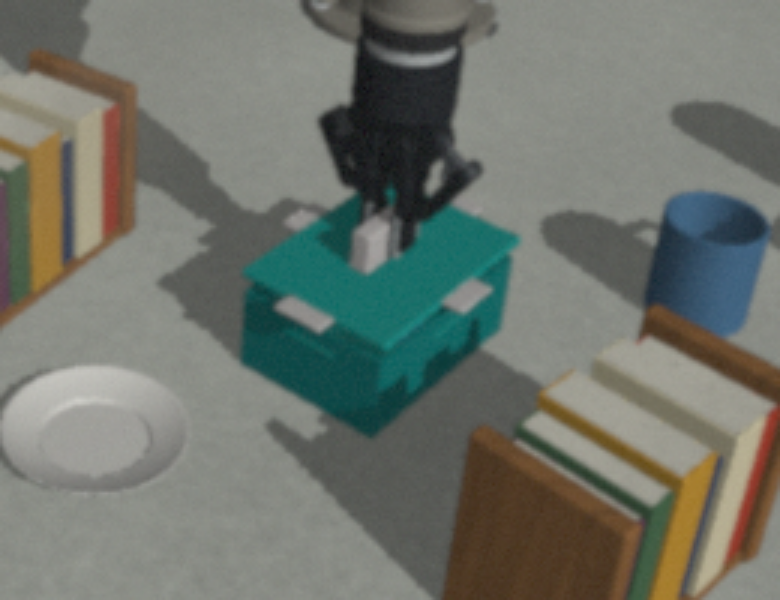

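The lid (380,270) hovers level and square about 11–12 mm above the rim. It is centred within about 1 mm, at rest, with its tabs clear. I'll hand it in.

```bash
python3 -c "
from plant import bot
print(bot.sign_off())"
```

```text
the job is handed in; nothing more can be done
None
```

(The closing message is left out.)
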